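# Load the orbital shaker

## Task

Load the orbital shaker for its run: stand the three capped flasks and the square bottle each in the clamp on the platform that is made for its size and shape, upright and right down on the clamp's base, and let go. Do not knock any of them over on the way.

Things in the scene. Friction and masses are not known exactly. Their poses are not given: they have to be found in the camera images.
- flask_small: The small conical culture flask: milky plastic cone, round base 52 mm across, 84 mm tall in all, with a white round screw cap 30 mm across that takes up the top 24 mm (the cone is narrower than the cap just beneath it). Grip it by the cap, from above. Loose, stands upright on the bench. Origin: centre of its underside; z up along its axis.
- flask_medium: The medium conical culture flask: milky plastic cone, round base 66 mm across, 106 mm tall in all, with a white round screw cap 35 mm across that takes up the top 26 mm (the cone is narrower than the cap just beneath it). Grip it by the cap, from above. Loose, stands upright on the bench. Origin: centre of its underside; z up along its axis.
- flask_large: The large conical culture flask: milky plastic cone, round base 84 mm across, 130 mm tall in all, with a white round screw cap 40 mm across that takes up the top 28 mm (the cone is narrower than the cap just beneath it). Grip it by the cap, from above. Loose, stands upright on the bench. Origin: centre of its underside; z up along its axis.
- bottle_square: The square bottle: milky plastic, 56 x 56 mm square body (56 mm high, then a sloped shoulder up to 69 mm), 104 mm tall in all, with a white round screw cap 38 mm across from 77 to 104 mm above the base. Grip it by the cap, from above. Loose, upright on the bench. Origin: centre of its underside; z up, x and y square to its flat sides.
- clamp_small: The small round steel clamp bolted to the shaker platform, for the small flask: a round base plate 2 mm thick with 4 rigid upright prongs, 57 mm clear between them at the base, their upper 13 mm flared outward by 9 mm as a lead-in; prong tips 31 mm above the platform. Fixed. Origin: centre of the clamp at the platform's surface (a seated flask's underside is 2 mm above it); z up.
- clamp_medium: The medium round steel clamp bolted to the shaker platform, for the medium flask: a round base plate 2 mm thick with 4 rigid upright prongs, 71 mm clear between them at the base, their upper 13 mm flared outward by 9 mm as a lead-in; prong tips 35 mm above the platform. Fixed. Origin: centre of the clamp at the platform's surface (a seated flask's underside is 2 mm above it); z up.
- clamp_large: The large round steel clamp bolted to the shaker platform, for the large flask: a round base plate 2 mm thick with 6 rigid upright prongs, 89 mm clear between them at the base, their upper 13 mm flared outward by 9 mm as a lead-in; prong tips 40 mm above the platform. Fixed. Origin: centre of the clamp at the platform's surface (a seated flask's underside is 2 mm above it); z up.
- clamp_square: The square steel clamp on the platform, for the square bottle: square base plate 2 mm thick, one broad rigid prong in the middle of each side, 61 mm clear between facing prongs, upper 13 mm flared outward by 9 mm; tips 39 mm above the platform. Fixed. Origin: clamp centre at the platform's surface (a seated bottle's underside is 2 mm above it); x and y square to its sides.
- shaker: The low white orbital shaker, off and fixed; its square platform, 262 x 262 mm, top 66 mm above the bench, carries the four clamps 130 mm apart in a two by two square (which is where varies). The control panel, 36 mm high (knobs 46 mm), juts 41 mm past the platform on the robot's side. Origin: on the bench under the platform's centre; x away from the panel.
There are look-alikes about, which are no part of the job. Leave any pink look-alike of the flask_large alone. What is shaped like the flask_small but orange or yellow is not meant.

How it is judged:
At the end, for the whole second after the job is handed in: Each flask and the square bottle stands at rest in its own clamp: centre within 8 mm of the clamp's centre, underside less than 6 mm above the platform (resting on the 2 mm base plate), tilted less than 0.1 rad (horizontal distance between flask_small and clamp_small below 0.008 m and z of flask_small in the frame of clamp_small between -0.002 and 0.006 m and angle between each of flask_small, flask_medium, flask_large, bottle_square's own z axis and vertical below 0.1 rad and linear speed of each of flask_small, flask_medium, flask_large, bottle_square below 0.02 m/s and horizontal distance between flask_medium and clamp_medium below 0.008 m and z of flask_medium in the frame of clamp_medium between -0.002 and 0.006 m and horizontal distance between flask_large and clamp_large below 0.008 m and z of flask_large in the frame of clamp_large between -0.002 and 0.006 m and horizontal distance between bottle_square and clamp_square below 0.008 m and z of bottle_square in the frame of clamp_square between -0.002 and 0.006 m); the robot touches nothing.
It fails at once if a flask or the bottle is knocked over (tilted more than 0.7 rad) (angle between any of flask_small, flask_medium, flask_large, bottle_square's own z axis and vertical above 0.7 rad).
It also fails if it takes over 128 s, if anything falls off the work surface, if the arm or the gripper's body presses on something with over 40 N, if the wrist force passes 120 N, or if a joint passes its speed limit or range.

## Robot

A 7-joint arm with a two-finger parallel gripper is mounted at the origin on a cart in front of the work surface, level with it; the furniture and walls round the work are solid. World frame = base frame: x ahead of the robot, y to its left, z up, the work surface at z = 0. Lengths are in m, angles in rad, forces in N, time in s.
With the tool pointing down it reaches from about 0.425 to 0.875 m from the base axis. Payload 4.7 kg.
Tool frame: the origin (TCP) lies midway between the tips of the shut fingers; the grasp point (between the pads) lies 19 mm behind it; z points along the fingers, y is the line along which they close (so a half turn about z gives the same grasp; the last joint's range is limited). The gripper opens to 87 mm and grips with 3 to 60 N. Pads are 19 mm wide; open, the fingers measure 117 mm over their backs; the gripper's body (75 mm by 190 mm) begins 51 mm behind the grasp point.
Start: joints at [1.28, 0.321, -0.07, 1.45, 0.023, 1.371, -0.057], TCP at [0.195, -0.62, 0.201] pointing down, gripper open.
Joint ranges: [-2.86, 2.86], [-0.3, 2.09], [-1.38, 1.24], [0.06, 2.45], [-1.56, 4.7], [0.09, 2.05], [-2.69, 2.69]. Speed limits (rad/s): [2.57, 2.57, 3.14, 3.14, 3.14, 3.14, 3.14].

## Interface

Orientations are given as a rotation vector (axis times angle).
In Python, from bench import ctrl gives the robot as it stands. The module is installed in compiled form; this text tells all that it offers.
- The arm moves only by the shell command python3 -m handwheel 'ROWS' [FORCE]. ROWS is JSON, a list of rows, each a list of 7 numbers: the finger opening in m, from 0 to 0.087, then the shift along the tool's x, y, z in m, then the turn, a rotation vector about the tool's x, y, z in degrees. A call has 1 to 12 rows; each row shifts and turns the commanded pose from where the row before left it, along the tool's axes as they then stand; what a row does not reach is not made up. A row lasts 1/8 s, in which the tool goes at most 62.5 mm and 10.7 degrees, less where a joint would pass 70% of its speed; a pose out of reach is approached as far as the arm can. A call is refused whole if a number of a shift passes 0.0625 or a number of a turn 10.7, either way. A call with a gripper value outside its range is refused whole. The fingers move at their own pace and stop on an object; FORCE is the grip in N (left out, the last holds). Time passes only in rows, so rows that do not move let the fingers close. It gives the time, the measured TCP pose, the force, the opening and the grip force at its end, in the units of the state.
- ctrl.get_state(): the state, without advancing time (a new reading comes with each control period).
- ctrl.get_image(name): name is "scene" or "top" or "wrist"; returns (picture, depth): 480x640x3 uint8, blue, green, red; 480x640 float32, m along the optical axis (not along the pixel's ray), 0 where there is no reading.
- ctrl.camera_info(name): a dict with "intrinsics" (3x3 intrinsics, pixels), "R" (3x3) and "t" (3): a world point X has camera coordinates R X + t. Camera axes: x right, y down, z forward; pixel columns grow to the right and rows downward; lengths in m; the calibration is good to about 2 mm. The wrist camera is an equidistant fisheye: a pixel r from the principal point sees the ray r / f radians off the axis. A picture is of the moment at which its call begins: read the wrist's pose just before it. camera_info takes no time and is no camera call; for the wrist camera it gives the pose at the moment of the call.
- ctrl.close_job(): hands the job in; it is judged then, once.
The state is a dict: "time": time; "joint_positions": joint angles; "qd": joint speeds; "joint_torque": joint torques, N m; "position": TCP position; "tool_rot": TCP orientation; "ft_force": force on the tool from outside, world axes, zero at the start; "torque": the same for the moment, N m; "grip_width": opening from 0.0 (shut) to 1.0 (fully open); "grip_force": force on a finger pad.
Only numpy, scipy, OpenCV 4.12 (cv2) and the standard library are available. Lean on these libraries where they do the work, as an engineer would, in place of code of your own. Each camera call takes 0.05 s, during which the arm holds its last target. There are 200 camera calls.

## Working session

There is one attempt and no reset: what is moved stays moved. The work goes in short steps, Python scripts to look and compute and a shell command to move; the robot and the scene stay as the last step left them, time stands still between calls to the robot, and variables do not carry over. Pictures are saved under pics/ and viewed, at most 14 in all, crops included, and the job is handed in when it is done.

```bash
mkdir -p pics
python3 - <<'E'
from bench import ctrl
import cv2,numpy as np
print(ctrl.get_state())
for n in ("top","scene"):
    i=ctrl.camera_info(n);print(n,i)
    p,d=ctrl.get_image(n);cv2.imwrite(f"pics/{n}0.png",p);np.save(f"pics/{n}0d.npy",d)
E
```

```text
{'time': 0.0, 'joint_positions': array([ 1.28005651,  0.32182512, -0.07008411,  1.45170023,  0.02263466,
        1.37080412, -0.05692225]), 'qd': array([ 7.04428840e-04, -1.78862257e-03,  6.70994085e-04, -9.78912634e-04,
        1.17795469e-04, -1.54720273e-03,  2.04017337e-05]), 'joint_torque': array([-2.56625881e-04, -4.91290569e+01, -4.04761825e-01, -3.12536860e+01,
       -6.42733625e-02,  4.35307575e-02,  1.66565633e-04]), 'position': array([ 0.19484429, -0.61946842,  0.19944753]), 'tool_rot': array([-3.10328680e+00, -4.76724103e-01,  6.72132762e-04]), 'ft_force': array([-0.14457725, -0.40519671,  0.81676045]), 'torque': array([-0.03097894, -0.06278917, -0.01839028]), 'grip_force': 0.0, 'grip_width': 0.9989232178335747}
top {'intrinsics': array([[517.03120043,   0.        , 320.58576146],
       [  0.        , 517.03120043, 235.39583971],
       [  0.        ,   0.        ,   1.        ]]), 'R': array([[ 0.01061077, -0.99991966, -0.00693486],
       [-0.99824621, -0.01018857, -0.05831546],
       [ 0.05824012,  0.00754147, -0.99827412]]), 't': array([-0.00416243,  0.49120697,  1.11245692])}
scene {'intrinsics': array([[575.56471206,   0.        , 320.55982369],
       [  0.        , 575.56471206, 242.23136476],
       [  0.        ,   0.        ,   1.        ]]), 'R': array([[ 0.91922707, -0.39369652,  0.00496393],
       [-0.34714873, -0.816364  , -0.46155994],
       [ 0.18576691,  0.42255517, -0.88709514]]), 't': array([-0.44580606,  0.17718665,  1.33383754])}
```

View pics/top0.png

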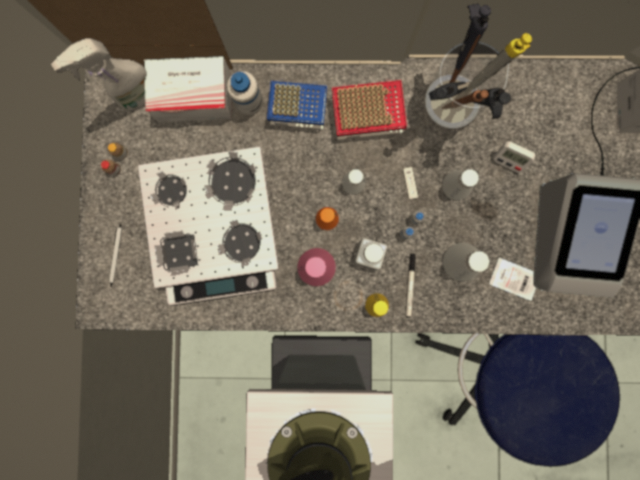

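View pics/scene0.png

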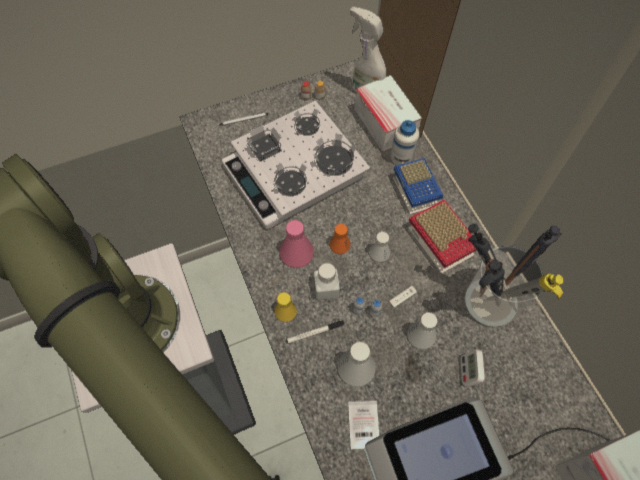

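The top view shows white caps at (355,176), (468,178), (478,262) and the square bottle at (372,252). The look-alikes are orange (327,217), yellow (377,306) and pink (316,267). By the description I choose small=(355,176), medium=(468,178), large=(478,262), bottle=(372,252). The clamps are small (171,190), large (233,181), square (180,250) and medium (241,242).

```bash
cat > h.py <<'E'
from bench import ctrl
import cv2,numpy as np
def ray(info,uv,z):
    K,R,t=info["intrinsics"],np.array(info["R"]),np.array(info["t"])
    uv=np.atleast_2d(np.array(uv,float)); d=np.c_[(uv[:,0]-K[0,2])/K[0,0],(uv[:,1]-K[1,2])/K[1,1],np.ones(len(uv))]@R
    C=-R.T@t; return C+d*((z-C[2])/d[:,2])[:,None]
E
python3 - <<'E'
from h import *
obj=dict(small=(.084,.030,(355,176),(382,238)),medium=(.106,.035,(468,178),(428,320)),large=(.130,.040,(478,262),(359,351)),bottle=(.104,.038,(372,252),(326,271)))
for n,k in (("top",2),("scene",3)):
    p=cv2.imread(f"pics/{n}0.png");info=ctrl.camera_info(n);hsv=cv2.cvtColor(p,cv2.COLOR_BGR2HSV)
    for o,v in obj.items():
        u0,v0=v[k]; w=p[v0-16:v0+17,u0-16:u0+17].min(2)
        print(n,o,"centre val",p[v0,u0])
        for th in (150,165,180,195):
            m=(w>th).astype(np.uint8); nl,l,s,c=cv2.connectedComponentsWithStats(m)
            i=l[16,16]
            if not i: continue
            X=ray(info,c[i]+[u0-16,v0-16],v[0])[0]
            print("  ",th,s[i][:5],X.round(4))
    # platform
    m=((hsv[...,1]<50)&(hsv[...,2]>150)).astype(np.uint8)
    m=cv2.morphologyEx(m,cv2.MORPH_CLOSE,np.ones((25,25)))
    nl,l,s,c=cv2.connectedComponentsWithStats(m)
    i=l[(220,207) if n=="top" else (165,300)]
    print("platform",s[i]); 
t=cv2.imread("pics/top0.png");s=cv2.imread("pics/scene0.png")
a=cv2.resize(t[140:310,130:290],None,fx=2.5,fy=2.5,interpolation=2);b=cv2.resize(t[150:320,300:500],None,fx=2,fy=2.5,interpolation=2)
cv2.imwrite("pics/crop1.png",np.hstack([a,b])[:, :800])
E
```

```text
top small centre val [208 224 223]
   150 [ 10  10  14  13 155] [ 0.6103 -0.07    0.084 ]
   165 [ 10  10  14  13 146] [ 0.6103 -0.0699  0.084 ]
   180 [ 11  10  12  13 128] [ 0.6103 -0.0701  0.084 ]
   195 [ 11  11  12  11 106] [ 0.6103 -0.0703  0.084 ]
top medium centre val [210 224 223]
   150 [ 10   7  17  17 226] [ 0.606  -0.2983  0.106 ]
   165 [ 10   8  16  16 207] [ 0.6056 -0.298   0.106 ]
   180 [ 10   8  16  16 192] [ 0.6058 -0.2981  0.106 ]
   195 [ 11   9  14  14 164] [ 0.6057 -0.2979  0.106 ]
top large centre val [207 224 223]
   150 [  7   5  20  21 318] [ 0.4378 -0.3079  0.13  ]
   165 [  7   6  20  19 299] [ 0.4376 -0.3078  0.13  ]
   180 [  8   6  19  19 274] [ 0.4378 -0.3078  0.13  ]
   195 [  8   7  18  17 238] [ 0.4378 -0.3077  0.13  ]
top bottle centre val [209 225 223]
   150 [  6   3  25  29 432] [ 0.454 -0.107  0.104]
   165 [  9   7  21  25 328] [ 0.4522 -0.1085  0.104 ]
   180 [  9   8  21  18 271] [ 0.4537 -0.108   0.104 ]
   195 [ 10   9  19  16 225] [ 0.4533 -0.1073  0.104 ]
platform [  138   146   141   159 17627]
scene small centre val [177 198 207]
   150 [ 11  10  12  11 101] [ 0.6096 -0.0746  0.084 ]
   165 [11 10 12 10 87] [ 0.6096 -0.0743  0.084 ]
scene medium centre val [180 201 208]
   150 [ 10   9  15  15 180] [ 0.6052 -0.3027  0.106 ]
   165 [ 10   9  15  14 164] [ 0.6055 -0.3023  0.106 ]
scene large centre val [178 202 207]
   150 [  8   7  19  19 272] [ 0.4371 -0.3125  0.13  ]
   165 [  8   8  18  17 248] [ 0.4369 -0.3123  0.13  ]
scene bottle centre val [179 199 209]
   150 [  9   9  18  14 190] [ 0.4523 -0.111   0.104 ]
   165 [  9   9  16  14 167] [ 0.452  -0.1103  0.104 ]
platform [  222   101   148   124 10955]
```

View pics/crop1.png

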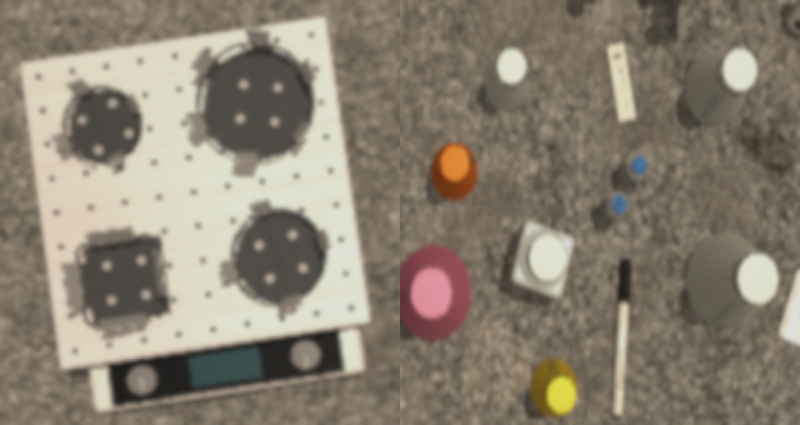

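The close crop confirms the choice: the caps grow small < medium < large, and the square bottle is at (372,252). The coloured cones are the decoys. Next I measure the platform, the clamp plates and the yaws.

Run:
```python
from h import *
cl=dict(small=((171,190),(307,125)),large=((233,181),(334,158)),square=((180,250),(264,146)),medium=((241,242),(290,182)))
for n,k,th in (("top",0,150),("scene",1,140)):
    p=cv2.imread(f"pics/{n}0.png");info=ctrl.camera_info(n)
    print(n,"cam at",(-np.array(info["R"]).T@info["t"]).round(3))
    m=(p.min(2)>th).astype(np.uint8)
    nl,l,s,c=cv2.connectedComponentsWithStats(m); i=l[(218,207) if k==0 else (150,300)]
    mm=(l==i).astype(np.uint8)
    for X in np.array([0]):
        # lower (panel) part: opened away by large opening
        f=cv2.morphologyEx(mm,cv2.MORPH_CLOSE,np.ones((9,9)))
        cs,_=cv2.findContours(f,cv2.RETR_EXTERNAL,cv2.CHAIN_APPROX_NONE)
        cc=max(cs,key=cv2.contourArea); pl=ray(info,cc[:,0],.066)[:,:2].astype(np.float32)
        r=cv2.minAreaRect(pl);print("rect",np.round(r[0],4),np.round(r[1],4),r[2]); print(cv2.boxPoints(r).round(4).tolist())
    g=p.max(2)
    for o,v in cl.items():
        u0,v0=v[k]; h=34
        sub=g[v0-h:v0+h+1,u0-h:u0+h+1]
        m=(sub<95).astype(np.uint8);m=cv2.morphologyEx(m,cv2.MORPH_CLOSE,np.ones((5,5)));m=cv2.morphologyEx(m,cv2.MORPH_OPEN,cv2.getStructuringElement(2,(11,11)))
        nl,l,s,c=cv2.connectedComponentsWithStats(m);j=1+np.argmax(s[1:,4])
        cs,_=cv2.findContours((l==j).astype(np.uint8),0,1);q=ray(info,cs[0][:,0]+np.array([u0-h,v0-h]),.068)[:,:2].astype(np.float32)
        print(o,s[j],ray(info,c[j]+[u0-h,v0-h],.068)[0,:2].round(4),"minrect",np.round(cv2.minAreaRect(q)[1],3),round(cv2.minAreaRect(q)[2],1))
    if k==0:
        sub=p[225:285,345:400].min(2)
        for th in (120,130,140):
            m=(sub>th).astype(np.uint8);nl,l,s,c=cv2.connectedComponentsWithStats(m);j=l[27,27]
            cs,_=cv2.findContours((l==j).astype(np.uint8),0,1);q=ray(info,cs[0][:,0]+np.array([345,225]),.058)[:,:2].astype(np.float32)
            r=cv2.minAreaRect(q);print("bottle",th,np.round(r[0],4),np.round(r[1],4),r[2])
i=ctrl.camera_info("wrist");print(i)
```

```text
top cam at [ 0.426 -0.008  1.139]
rect [0.5072 0.2345] [0.2982 0.2602] 9.302692413330078
[[0.3391000032424927, 0.33880001306533813], [0.38109999895095825, 0.0820000022649765], [0.6754000186920166, 0.13019999861717224], [0.6333000063896179, 0.3869999945163727]]
small [ 22  21  27  27 577] [0.5803 0.3136] minrect [0.055 0.054] 1.5
large [  14   11   42   44 1392] [0.6018 0.1855] minrect [0.086 0.09 ] 85.6
square [ 17  19  32  32 808] [0.4522 0.2956] minrect [0.063 0.062] 10.1
medium [ 18  17  34  35 914] [0.4733 0.1639] minrect [0.069 0.069] 45.9
bottle 120 [ 0.4522 -0.1073] [0.0574 0.0543] 72.08927154541016
bottle 130 [ 0.4526 -0.106 ] [0.0533 0.0531] 73.83422088623047
bottle 140 [ 0.4531 -0.1059] [0.0522 0.0518] 73.13716125488281
scene cam at [ 0.224 -0.594  1.267]
rect [0.525 0.232] [0.2597 0.2597] 9.345905303955078
[[0.3758000135421753, 0.33899998664855957], [0.4178999960422516, 0.0828000009059906], [0.6740999817848206, 0.12489999830722809], [0.6320000290870667, 0.38119998574256897]]
small [ 45  50  24  19 336] [0.6013 0.2051] minrect [0.057 0.06 ] 67.0
large [ 18  21  35  30 843] [0.6    0.1802] minrect [0.09  0.087] 66.9
square [ 21  21  28  27 539] [0.4528 0.2917] minrect [0.07  0.075] 9.1
medium [ 21  23  28  25 570] [0.4717 0.1593] minrect [0.071 0.067] 67.6
{'intrinsics': array([[371.64829954,   0.        , 319.05105589],
       [  0.        , 371.64829954, 237.69099665],
       [  0.        ,   0.        ,   1.        ]]), 'R': array([[ 0.3005047 , -0.95377945, -0.001301  ],
       [-0.91523377, -0.28874355,  0.28102369],
       [-0.26841028, -0.08325822, -0.95969995]]), 't': array([-0.64854521, -0.03331849,  0.39065231])}
```

```bash
cat >> h.py <<'E'
from scipy.spatial.transform import Rotation as Ro
def to(x,y,z,yaw=None):
    s=ctrl.get_state();R=Ro.from_rotvec(s["tool_rot"]).as_matrix()
    th=np.degrees(np.arctan2(R[1,0],R[0,0]));d=R.T@(np.array([x,y,z])-s["position"])
    print("t",round(s["time"],2),"pos",s["position"].round(4),"yaw",round(th,2),"tilt axis",R[:,2].round(4),"grip",round(s["grip_width"]*87,1),"F",s["ft_force"].round(1))
    print("shift mm",(d*1000).round(1),"turn z",None if yaw is None else round(-(yaw-th),1))
def wray(info,uv,z):
    K,R,t=info["intrinsics"],np.array(info["R"]),np.array(info["t"])
    uv=np.atleast_2d(np.array(uv,float));q=uv-[K[0,2],K[1,2]];r=np.hypot(*q.T);a=r/K[0,0]
    d=np.c_[q/np.maximum(r,1e-9)[:,None]*np.sin(a)[:,None],np.cos(a)]@R
    C=-R.T@t;return C+d*((z-C[2])/d[:,2])[:,None]
E
python3 -c "
from h import *
to(.610,-.072,.2)
d=np.load('pics/top0d.npy')
for u,v in((600,230),(640,300),(475,20),(490,95),(240,90),(190,80)):
  print(u,v,d[v-2:v+3,u-2:u+3].max() if u<636 else d[v,-1])"
```

```text
t 0.1 pos [ 0.1948 -0.6195  0.1995] yaw 17.47 tilt axis [-6.0e-04  1.7e-03 -1.0e+00] grip 87.2 F [-0.3  0.4 -0.4]
shift mm [ 5.603e+02 -3.977e+02  2.000e-01] turn z None
600 230 1.0164508
640 300 1.1291201
475 20 0.90838516
490 95 0.8969467
240 90 1.0397152
190 80 1.0816602
```

```bash
python3 -m handwheel '[[0.087,0.046,-0.033,0,0,0,0],[0.087,0.046,-0.033,0,0,0,0],[0.087,0.046,-0.033,0,0,0,0],[0.087,0.046,-0.033,0,0,0,0],[0.087,0.046,-0.033,0,0,0,0],[0.087,0.046,-0.033,0,0,0,0],[0.087,0.046,-0.033,0,0,0,0],[0.087,0.046,-0.033,0,0,0,0],[0.087,0.046,-0.033,0,0,0,0],[0.087,0.046,-0.033,0,0,0,0],[0.087,0.046,-0.033,0,0,0,0],[0.087,0.046,-0.033,0,0,0,0]]'
python3 - <<'E'
from h import *
to(.610,-.072,.16)
i=ctrl.camera_info("wrist");p,d=ctrl.get_image("wrist");cv2.imwrite("pics/w1.png",p);np.save("pics/w1i.npy",i,allow_pickle=True)
print(-np.array(i["R"]).T@i["t"])
E
```

```text
time: 1.6
position: [0.6034, -0.0754, 0.2002]
tool_rot: [3.105, 0.476, -0.001]
ft_force: [0.1, -0.9, -0.1]
grip_width: 1.002
grip_force: 0.0
t 1.6 pos [ 0.6034 -0.0754  0.2002] yaw 17.43 tilt axis [-4.e-04 -3.e-04 -1.e+00] grip 87.2 F [ 0.1 -0.9 -0.1]
shift mm [ 7.3 -1.3 40.2] turn z None
[ 0.67777617 -0.05120492  0.38402074]
```

View pics/w1.png

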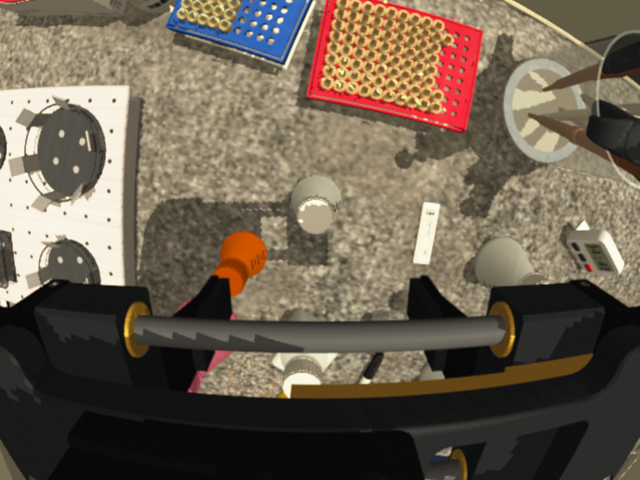

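The wrist view shows the small flask's cap at about (315,216), the orange decoy at (238,265), and the large clamp at (67,150).

Run:
```python
from h import *
i=np.load("pics/w1i.npy",allow_pickle=True).item();p=cv2.imread("pics/w1.png")
for th in (150,165,180,190):
    m=(p[190:245,285:345].min(2)>th).astype(np.uint8);nl,l,s,c=cv2.connectedComponentsWithStats(m);j=1+np.argmax(s[1:,4]);uv=c[j]+[285,190]
    print(th,s[j],uv,wray(i,uv,.084)[0])
m=(p[85:220,0:130].max(2)<95).astype(np.uint8)
m=cv2.morphologyEx(m,cv2.MORPH_CLOSE,np.ones((9,9)));m=cv2.morphologyEx(m,cv2.MORPH_OPEN,cv2.getStructuringElement(2,(31,31)))
nl,l,s,c=cv2.connectedComponentsWithStats(m);j=1+np.argmax(s[1:,4]);print(s[j]);print(wray(i,c[j]+[0,85],.068))
```

```text
150 [ 14   9  29  13 172] [312.77325581 203.51744186] [ 0.62025164 -0.06407279  0.084     ]
165 [ 15   9  28  12 132] [312.77272727 203.54545455] [ 0.62022908 -0.06407934  0.084     ]
180 [ 15  10  27  11 119] [313.04201681 203.45378151] [ 0.62036861 -0.0642677   0.084     ]
190 [ 16  10  26  11 102] [312.98039216 203.31372549] [ 0.62046558 -0.06418457  0.084     ]
[  38   21   67   89 4730]
[[0.60198325 0.18184009 0.068     ]]
```

```bash
python3 -m handwheel '[[0.087,0.0072,-0.002,0.03,0,0,0],[0.087,0,0,0.04,0,0,0],[0.087,0,0,0.04,0,0,0],[0.087,0,0,0.037,0,0,0],[0.087,0,0,0,0,0,0],[0.02,0,0,0,0,0,0],[0.02,0,0,0,0,0,0],[0.02,0,0,0,0,0,0],[0.02,0,0,0,0,0,0],[0.02,0,0,0,0,0,0],[0.02,0,0,0,0,0,0]]' 25; python3 -c "
from h import *
to(.5796,.3107,.26,9.3)"
```

```text
time: 3.02
position: [0.609, -0.0726, 0.0536]
tool_rot: [3.105, 0.477, -0.0]
ft_force: [0.1, 0.5, 0.3]
grip_width: 0.4
grip_force: 0.0
t 3.02 pos [ 0.609  -0.0726  0.0536] yaw 17.47 tilt axis [-0.e+00 -1.e-04 -1.e+00] grip 34.8 F [0.1 0.5 0.3]
shift mm [  87.  -374.4 -206.5] turn z 8.2
```

```bash
python3 -m handwheel '[[0.02,0,0,0,0,0,0],[0.02,0,0,0,0,0,0],[0.02,0,0,0,0,0,0],[0.02,0,0,-0.02,0,0,0],[0.02,0,0,-0.04,0,0,0],[0.02,0,0,-0.04,0,0,0],[0.02,0,0,-0.04,0,0,0],[0.02,0,0,-0.046,0,0,0],[0.02,0,0,0,0,0,0]]'; python3 -m handwheel '[[0.02,0.01,-0.046,0,0,0,0],[0.02,0.01,-0.046,0,0,0,0],[0.02,0.01,-0.046,0,0,0,0],[0.02,0.01,-0.046,0,0,0,0],[0.02,0.01,-0.046,0,0,0,0],[0.02,0.01,-0.046,0,0,0,0],[0.02,0.01,-0.046,0,0,0,0],[0.02,0.01,-0.046,0,0,0,0],[0.02,0.0066,-0.006,0,0,0,0],[0.02,0,0,0,0,0,0]]';python3 - <<'E'
from h import *
to(.5796,.3107,.124,9.3)
i=ctrl.camera_info("wrist");p,d=ctrl.get_image("wrist");cv2.imwrite("pics/w2.png",p);np.save("pics/w2i.npy",i,allow_pickle=True)
E
```

```text
time: 4.15
position: [0.6117, -0.0723, 0.2457]
tool_rot: [3.102, 0.477, 0.014]
ft_force: [-0.7, 0.0, -0.4]
grip_width: 0.329
grip_force: 25.0
time: 5.4
position: [0.5793, 0.31, 0.2389]
tool_rot: [3.104, 0.478, -0.002]
ft_force: [-0.0, -0.6, -1.2]
grip_width: 0.328
grip_force: 25.0
t 5.4 pos [0.5793 0.31   0.2389] yaw 17.5 tilt axis [-8.e-04 -1.e-03 -1.e+00] grip 28.5 F [-0.  -0.6 -1.2]
shift mm [  0.6  -0.7 114.9] turn z 8.2
```

View pics/w2.png

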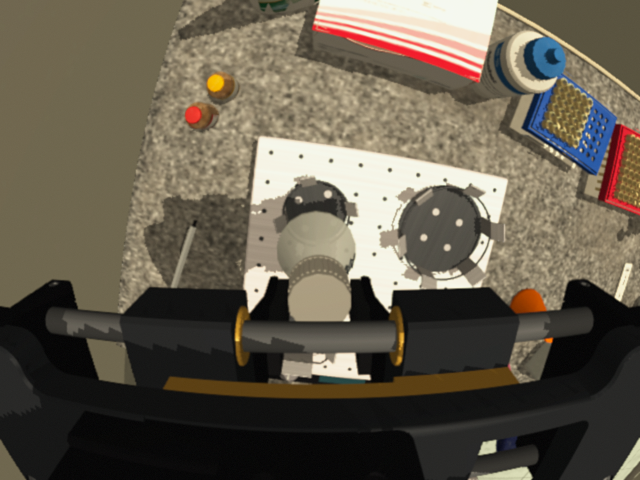

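The small flask hangs in the grip. The large clamp's bolts are near (436,212), (459,223), (446,248) and (423,237). The platform's far corners are near (260,138) and (507,178).

Run:
```python
from h import *
i=np.load("pics/w2i.npy",allow_pickle=True).item();p=cv2.imread("pics/w2.png")
g=p[195:265,405:475].min(2);m=(g>120).astype(np.uint8)
nl,l,s,c=cv2.connectedComponentsWithStats(m)
for a,b in zip(s,c): print(a,wray(i,b+[405,195],.068)[0,:2].round(4)) if a[4]<60 else None
print("mean4",wray(i,[[441,230]],.068))
C=wray(i,[[260,138],[507,178]],.066)[:,:2];print(C)
e=C[0]-C[1];print("len",np.linalg.norm(e));e/=np.linalg.norm(e);x=np.array([e[1],-e[0]]);print("yaw",np.degrees(np.arctan2(x[1],x[0])),"centre",C.mean(0)-.131*x)
print("small bolts",wray(i,[[298,200],[327,195]],.068)[:,:2])
m=(p[165:225,270:360].max(2)<90)
```

```text
[ 0  0  9 13 58] [0.6186 0.2315]
[11  0 11  7 29] [0.6242 0.2191]
[65  1  5  6 15] [0.6424 0.1651]
[27 13  8  8 47] [0.616 0.199]
[51 24  7  7 40] [0.6138 0.17  ]
[15 39  7  7 41] [0.5871 0.2013]
[39 49  7  7 39] [0.5848 0.1722]
[ 0 50  1  1  1] [0.5734 0.2168]
[ 0 52  1  5  5] [0.5694 0.2152]
[64 55  6 13 43] [0.5842 0.1393]
[ 0 63  9  7 27] [0.5566 0.2068]
mean4 [[0.59996058 0.18579329 0.068     ]]
[[0.63164272 0.38624404]
 [0.67580634 0.13363424]]
len 0.2564413010016359
yaw 9.916762293503032 centre [0.5246818  0.23737867]
small bolts [[0.58466007 0.33361794]
 [0.5977864  0.30828755]]
```

```bash
python3 -m handwheel '[[0.02,0.0007,-0.002,0.03,0,0,0],[0.02,0,0,0.03,0,0,0],[0.02,0,0,0.02,0,0,0],[0.02,0,0,0.01,0,0,0],[0.02,0,0,0.007,0,0,0],[0.02,0,0,0.007,0,0,0],[0.02,0,0,0.007,0,0,0],[0.02,0,0,0.004,0,0,0],[0.02,0,0,0,0,0,0]]'; python3 -c "
from h import *
to(.5794,.3122,.1216)"
```

```text
time: 6.58
position: [0.5793, 0.3122, 0.1243]
tool_rot: [3.105, 0.477, -0.001]
ft_force: [-0.1, 0.2, -1.6]
grip_width: 0.332
grip_force: 25.0
t 6.58 pos [0.5793 0.3122 0.1243] yaw 17.47 tilt axis [-4.e-04 -3.e-04 -1.e+00] grip 28.9 F [-0.1  0.2 -1.6]
shift mm [0.1 0.1 2.7] turn z None
```

No contact force, so it went in cleanly. I lower the last 3 mm, release and rise.

```bash
python3 -m handwheel '[[0.02,0,0,0.002,0,0,0],[0.02,0,0,0.001,0,0,0],[0.02,0,0,0,0,0,0],[0.087,0,0,0,0,0,0],[0.087,0,0,0,0,0,0],[0.087,0,0,0,0,0,0],[0.087,0,0,0,0,0,0],[0.087,0,0,0,0,0,0],[0.087,0,0,-0.02,0,0,0],[0.087,0,0,-0.04,0,0,0],[0.087,0,0,-0.05,0,0,0],[0.087,0,0,0,0,0,0]]'; python3 -c "
from h import *
to(.453,-.108,.23,-17)
p,d=ctrl.get_image('wrist');cv2.imwrite('pics/w3.png',p)"
```

```text
time: 8.07
position: [0.5815, 0.3146, 0.2384]
tool_rot: [-3.102, -0.477, -0.015]
ft_force: [-0.7, 0.6, -0.3]
grip_width: 1.0
grip_force: 0.0
t 8.07 pos [0.5815 0.3146 0.2384] yaw 17.47 tilt axis [ 0.009   0.0051 -0.9999] grip 87.0 F [-0.7  0.6 -0.3]
shift mm [-249.6  364.5    5.1] turn z 34.5
```

View pics/w3.png

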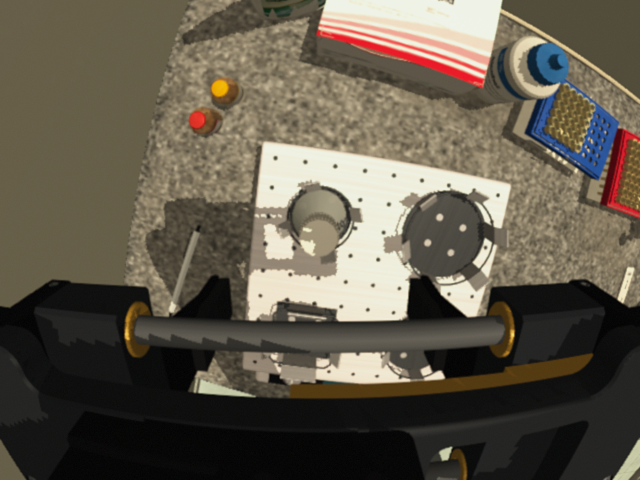

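The small flask is seated upright in its clamp, with its cap at (320,233). Next is the bottle.

```bash
python3 -m handwheel '[[0.087,-0.025,0.0365,0,0,0,0],[0.087,-0.025,0.0365,0,0,0,0],[0.087,-0.025,0.0365,0,0,0,0],[0.087,-0.025,0.0365,0,0,0,0],[0.087,-0.025,0.0365,0,0,0,0],[0.087,-0.025,0.0365,0,0,0,0],[0.087,-0.025,0.0365,0,0,0,0],[0.087,-0.025,0.0365,0,0,0,0],[0.087,-0.025,0.0365,0,0,0,0],[0.087,-0.025,0.036,0,0,0,0],[0.087,0,0,0,0,0,0],[0.087,0,0,0,0,0,0]]'
python3 - <<'E'
from h import *
to(.453,-.1078,.0745)
i=ctrl.camera_info("wrist");p,d=ctrl.get_image("wrist");cv2.imwrite("pics/w4.png",p);np.save("pics/w4i.npy",i,allow_pickle=True)
E
```

```text
time: 9.62
position: [0.4501, -0.1098, 0.2311]
tool_rot: [-3.104, -0.477, 0.001]
ft_force: [0.1, 0.0, -0.7]
grip_width: 1.003
grip_force: 0.0
t 9.62 pos [ 0.4501 -0.1098  0.2311] yaw 17.47 tilt axis [-7.e-04  8.e-04 -1.e+00] grip 87.3 F [ 0.1  0.  -0.7]
shift mm [  3.4  -0.8 156.6] turn z None
```

View pics/w4.png

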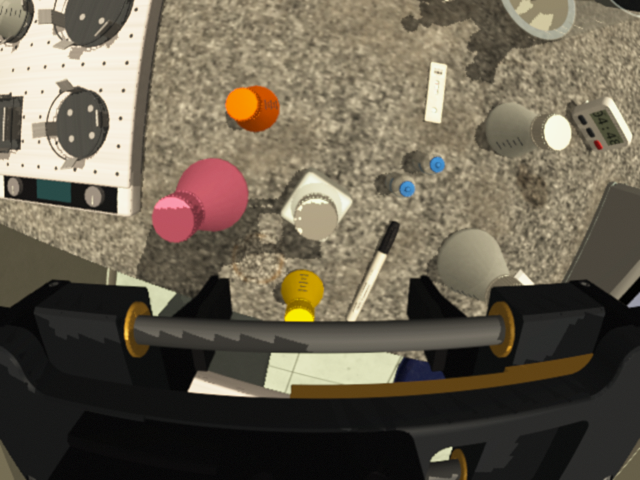

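The bottle's cap is at about (316,217), with shoulder corners near (282,208), (311,172) and (353,205). The yellow decoy at (301,295) and the pink one at (210,195) are both clear of it.

```bash
python3 - <<'E'
from h import *
i=np.load("pics/w4i.npy",allow_pickle=True).item()
a=wray(i,[[282,208],[311,172],[353,205]],.058)[:,:2];print(a)
for q in (a[1]-a[0],a[2]-a[1]):print(np.linalg.norm(q),np.degrees(np.arctan2(q[1],q[0])))
print("cap",wray(i,[[316,217]],.104), "diag centre",(a[0]+a[2])/2)
E
python3 -m handwheel '[[0.087,0.0034,-0.0008,0.03,0,0,0],[0.087,0,0,0.04,0,0,0],[0.087,0,0,0.04,0,0,0],[0.087,0,0,0.036,0,0,0],[0.087,0,0,0.01,0,0,0],[0.03,0,0,0,0,0,0],[0.03,0,0,0,0,0,0],[0.03,0,0,0,0,0,0],[0.03,0,0,0,0,0,0],[0.03,0,0,0,0,0,0],[0.03,0,0,0,0,0,0],[0.03,0,0,0,0,0,0]]' 30
```

```text
[[ 0.44271118 -0.07309636]
 [ 0.4850872  -0.08982114]
 [ 0.46653889 -0.13869643]]
0.04555705710078874 -21.537939002193895
0.052276514866237515 -110.7818958096073
cap [[ 0.45439987 -0.10488867  0.104     ]] diag centre [ 0.45462503 -0.10589639]
time: 11.18
position: [0.4534, -0.1085, 0.0756]
tool_rot: [-3.105, -0.477, -0.0]
ft_force: [-0.7, 1.1, 1.6]
grip_width: 0.424
grip_force: 30.0
```

```bash
python3 -m handwheel '[[0.03,0,0,-0.02,0,0,0],[0.03,0,0,-0.04,0,0,0],[0.03,0,0,-0.04,0,0,0],[0.03,0,0,-0.05,0,0,0],[0.03,0,0,-0.035,0,0,0],[0.03,0,0,0,0,0,0]]'; python3 -m handwheel '[[0.03,0.0147,-0.0477,0,0,0,0],[0.03,0.0147,-0.0477,0,0,0,0],[0.03,0.0147,-0.0477,0,0,0,0],[0.03,0.0147,-0.0477,0,0,0,0],[0.03,0.0147,-0.0477,0,0,0,0],[0.03,0.0147,-0.0477,0,0,0,0],[0.03,0.0147,-0.0477,0,0,0,0],[0.03,0.0147,-0.0477,0,0,0,0],[0.03,0,0,0,0,0,-9],[0.03,0,0,0,0,0,-9],[0.03,0,0,0,0,0,-9],[0.03,0,0,0,0,0,0]]';python3 - <<'E'
from h import *
to(.4511,.2911,.1436)
i=ctrl.camera_info("wrist");p,d=ctrl.get_image("wrist");cv2.imwrite("pics/w5.png",p);np.save("pics/w5i.npy",i,allow_pickle=True)
E
```

```text
time: 11.92
position: [0.455, -0.1091, 0.2632]
tool_rot: [3.102, 0.476, 0.008]
ft_force: [0.8, 0.1, -1.5]
grip_width: 0.42
grip_force: 30.0
time: 13.42
position: [0.4504, 0.2901, 0.259]
tool_rot: [-2.909, -1.186, 0.004]
ft_force: [0.6, 0.9, -0.5]
grip_width: 0.422
grip_force: 30.0
t 13.43 pos [0.4504 0.2901 0.259 ] yaw 44.38 tilt axis [-2.3e-03 -9.0e-04 -1.0e+00] grip 36.7 F [ 0.6  0.9 -0.5]
shift mm [ 1.400e+00 -1.000e-01  1.154e+02] turn z None
```

View pics/w5.png

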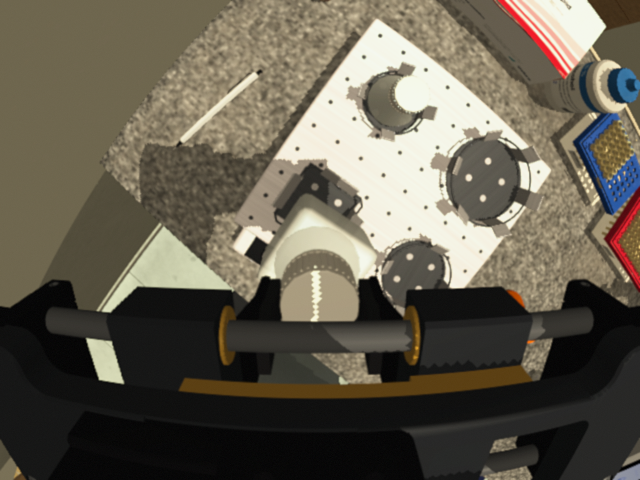

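Run:
```python
from h import *
i=np.load("pics/w5i.npy",allow_pickle=True).item();p=cv2.imread("pics/w5.png")
cv2.imwrite("pics/c5.png",cv2.resize(p[180:300,240:400],None,fx=5,fy=5,interpolation=2))
for z in (.24,):
  for a in ([[312,197],[374,247]],[[302,200],[268,262]]):
    q=wray(i,a,z)[:,:2];e=q[1]-q[0];print(z,q.round(4).tolist(),np.linalg.norm(e),np.degrees(np.arctan2(e[1],e[0])))
```

```text
0.24 [[0.4778, 0.3227], [0.482, 0.277]] 0.045966933069168665 -84.81725003143805
0.24 [[0.4728, 0.3255], [0.4324, 0.3145]] 0.04189010157028388 -164.71578493377146
```

View pics/c5.png

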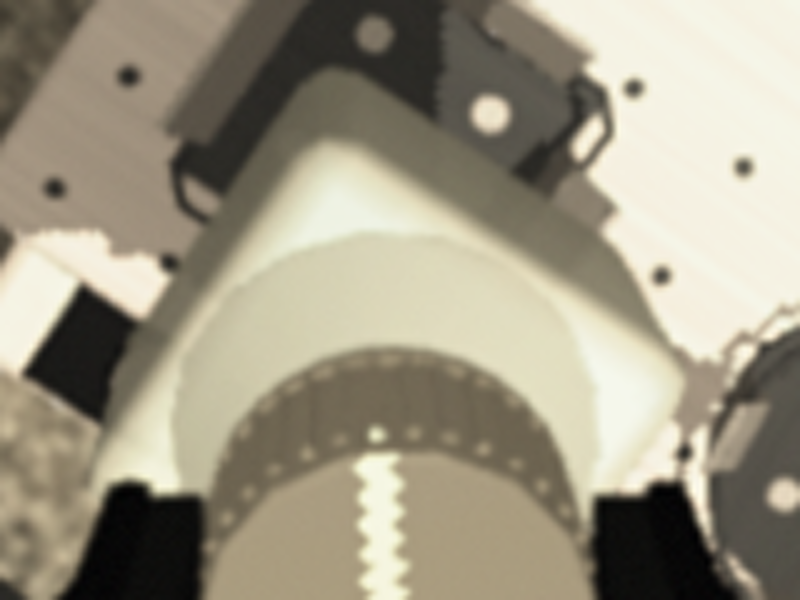

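The crop shows the body's top edges running (365,145)–(640,330) and (300,160)–(140,385), and the bottom edge running (380,88)–(590,228).

Run:
```python
from h import *
i=np.load("pics/w5i.npy",allow_pickle=True).item()
for z,a in ((.24,[[365,145],[640,330]]),(.24,[[300,160],[140,385]]),(.184,[[380,88],[590,228]]),(.184,[[300,85],[170,290]])):
    q=wray(i,np.array(a)/5+[240,180],z)[:,:2];e=q[1]-q[0];print(z,q.round(4).tolist(),np.degrees(np.arctan2(e[1],e[0])))
# platform left edge, far corner as yaw check on same image
q=wray(i,[[377,19],[551,166]],.066)[:,:2];e=q[1]-q[0];print(q,np.degrees(np.arctan2(e[1],e[0])))
q=wray(i,np.array([[380,35],[490,115]])/5+[240,180],.068);print("bolts sq",q, np.degrees(np.arctan2(*(q[1]-q[0])[[1,0]])))
```

```text
0.24 [[0.4734, 0.3176], [0.48, 0.2799]] -80.05699978899447
0.24 [[0.4671, 0.3216], [0.4347, 0.3166]] -171.13943446506025
0.184 [[0.4716, 0.3141], [0.4781, 0.2782]] -79.60138780828633
0.184 [[0.464, 0.3225], [0.4288, 0.3153]] -168.32235743194133
[[0.63238465 0.3867971 ]
 [0.67737855 0.13595756]] -79.8308139689848
bolts sq [[0.46369892 0.3077936  0.068     ]
 [0.46762742 0.28007011 0.068     ]] -81.93472596079631
```

The bottle's yaw is about 10° and so is the clamp's, so they are aligned. Lowering.

```bash
python3 -m handwheel '[[0.03,0.0016,0,0.03,0,0,0],[0.03,0,0,0.03,0,0,0],[0.03,0,0,0.015,0,0,0],[0.03,0,0,0.01,0,0,0],[0.03,0,0,0.008,0,0,0],[0.03,0,0,0.007,0,0,0],[0.03,0,0,0.007,0,0,0],[0.03,0,0,0.006,0,0,0],[0.03,0,0,0,0,0,0]]'; python3 -c "
from h import *
to(.4515,.2912,.1436)"
```

```text
time: 14.6
position: [0.4519, 0.2916, 0.1471]
tool_rot: [2.908, 1.189, -0.001]
ft_force: [-0.6, 0.1, -1.1]
grip_width: 0.423
grip_force: 30.0
t 14.6 pos [0.4519 0.2916 0.1471] yaw 44.47 tilt axis [-7.e-04 -4.e-04 -1.e+00] grip 36.8 F [-0.6  0.1 -1.1]
shift mm [-0.6 -0.   3.5] turn z None
```

```bash
python3 -m handwheel '[[0.03,0,0,0.002,0,0,0],[0.03,0,0,0.0015,0,0,0],[0.03,0,0,0,0,0,0],[0.087,0,0,0,0,0,0],[0.087,0,0,0,0,0,0],[0.087,0,0,0,0,0,0],[0.087,0,0,0,0,0,0],[0.087,0,0,-0.02,0,0,0],[0.087,0,0,-0.04,0,0,0],[0.087,0,0,-0.05,0,0,0],[0.087,0,0,0,0,0,0]]';python3 -m handwheel '[[0.087,0,0,0,0,0,9],[0.087,0,0,0,0,0,9],[0.087,0,0,0,0,0,9],[0.087,0,0,0,0,0,0]]'
python3 - <<'E'
from h import *
to(.6058,-.2985,.25)
p,d=ctrl.get_image("wrist");q,d=ctrl.get_image("top")
cv2.imwrite("pics/w6.png",np.hstack([cv2.resize(p,(400,300)),cv2.resize(q[130:310,110:350],(400,300))]))
E
```

```text
time: 15.98
position: [0.4542, 0.2939, 0.2595]
tool_rot: [-2.907, -1.189, -0.014]
ft_force: [0.8, -0.1, -1.0]
grip_width: 1.002
grip_force: 0.0
time: 16.48
position: [0.452, 0.2917, 0.2542]
tool_rot: [3.104, 0.48, 0.0]
ft_force: [-0.1, -0.6, -0.4]
grip_width: 0.999
grip_force: 0.0
t 16.48 pos [0.452  0.2917 0.2542] yaw 17.57 tilt axis [ 0.e+00 -3.e-04 -1.e+00] grip 86.9 F [-0.1 -0.6 -0.4]
shift mm [-31.5 609.1   4.3] turn z None
```

View pics/w6.png

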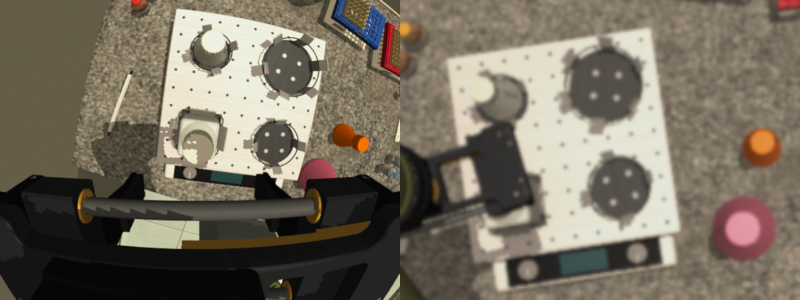

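The bottle sits in the square clamp, with its cap at (195,150) in the left half of the picture. Next is the medium flask.

```bash
python3 -m handwheel '[[0.087,-0.0029,0.0554,0,0,0,0],[0.087,-0.0029,0.0554,0,0,0,0],[0.087,-0.0029,0.0554,0,0,0,0],[0.087,-0.0029,0.0554,0,0,0,0],[0.087,-0.0029,0.0554,0,0,0,0],[0.087,-0.0029,0.0554,0,0,0,0],[0.087,-0.0029,0.0554,0,0,0,0],[0.087,-0.0029,0.0554,0,0,0,0],[0.087,-0.0029,0.0554,0,0,0,0],[0.087,-0.0029,0.0554,0,0,0,0],[0.087,-0.0029,0.0554,0,0,0,0],[0.087,0,0,0,0,0,0]]'
python3 - <<'E'
from h import *
to(.6058,-.2985,.0745)
i=ctrl.camera_info("wrist");p,d=ctrl.get_image("wrist");cv2.imwrite("pics/w7.png",p);np.save("pics/w7i.npy",i,allow_pickle=True)
E
```

```text
time: 18.08
position: [0.6031, -0.3058, 0.2518]
tool_rot: [3.106, 0.467, -0.004]
ft_force: [-1.5, 0.5, 0.4]
grip_width: 1.001
grip_force: 0.0
t 18.07 pos [ 0.6031 -0.3058  0.2518] yaw 17.1 tilt axis [-2.8e-03 -7.0e-04 -1.0e+00] grip 87.1 F [-1.5  0.5  0.4]
shift mm [  5.2  -6.1 177.2] turn z None
```

View pics/w7.png

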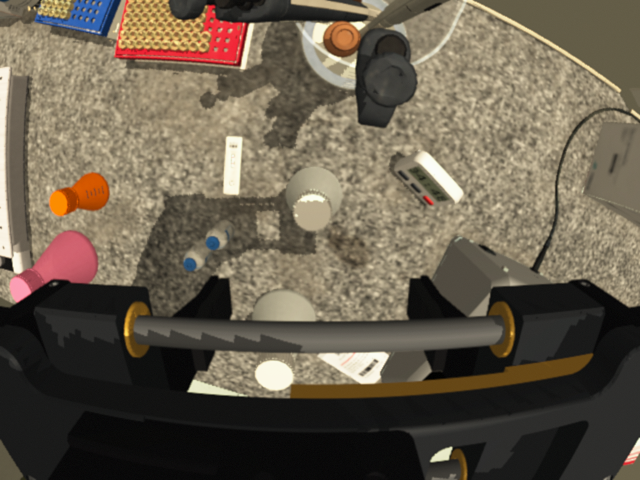

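Run:
```python
from h import *
i=np.load("pics/w7i.npy",allow_pickle=True).item()
print(wray(i,[[312,211]],.106)); print("pip",[wray(i,[[375,115]],z)[0].round(3).tolist() for z in (.15,.2,.25)])
t=ctrl.camera_info("top");print([ray(t,[[490,105]],z)[0].round(3).tolist() for z in (.2,.25)])
```

```text
[[ 0.60723681 -0.29718272  0.106     ]]
pip [[0.703, -0.319, 0.15], [0.699, -0.312, 0.2], [0.694, -0.306, 0.25]]
[[0.724, -0.31, 0.2], [0.708, -0.294, 0.25]]
```

Run:
```python
from h import *
print(ctrl.get_state()["joint_positions"].round(2))
t=ctrl.camera_info("top");d=np.load("pics/top0d.npy");K=t["intrinsics"];R=np.array(t["R"])
v,u=np.mgrid[0:140,420:560];z=d[0:140,420:560];P=(np.stack([(u-K[0,2])/K[0,0]*z,(v-K[1,2])/K[1,1]*z,z],-1).reshape(-1,3)-t["t"])@R
P=P[(z.ravel()>0)&(P[:,2]>.12)]
dist=P[:,:2]-[.6058,-.2985];th=np.radians(17.5);tx=dist@[np.cos(th),np.sin(th)];ty=dist@[np.sin(th),-np.cos(th)]
s=(abs(ty)<.1)&(tx>.03)&(tx<.2)
for a in np.arange(.03,.2,.01):
    k=s&(tx>=a)&(tx<a+.01)
    if k.any():print(round(a,2),P[k,2].max().round(3),"ty",ty[k].min().round(3),ty[k].max().round(3))
```

```text
[ 0.77  0.4  -0.49  1.28  0.18  1.5  -0.96]
0.07 0.248 ty 0.026 0.041
0.08 0.307 ty 0.022 0.045
0.09 0.309 ty 0.021 0.045
0.1 0.308 ty 0.023 0.04
0.11 0.294 ty 0.009 0.055
0.12 0.266 ty 0.008 0.067
0.13 0.28 ty -0.064 0.046
0.14 0.278 ty -0.064 0.1
0.15 0.268 ty -0.058 0.054
0.16 0.237 ty -0.057 0.051
0.17 0.205 ty -0.01 0.099
0.18 0.219 ty -0.016 0.1
0.19 0.225 ty -0.016 0.1
```

A pipette handle stands up to z=0.31 near where the wrist camera would go, so I swing the tool about 25° away from it before lowering.

```bash
python3 -m handwheel '[[0.087,0.0058,-0.0062,0,0,0,0],[0.087,0,0,0,0,0,-8.5],[0.087,0,0,0,0,0,-8.5],[0.087,0,0,0,0,0,-8.5],[0.087,0,0,0,0,0,0]]';python3 -c "
from h import *
to(.6063,-.2982,.0745)"
```

```text
time: 18.75
position: [0.6089, -0.2887, 0.2548]
tool_rot: [2.922, 1.154, 0.002]
ft_force: [0.2, 0.0, 0.4]
grip_width: 0.998
grip_force: 0.0
t 18.75 pos [ 0.6089 -0.2887  0.2548] yaw 43.1 tilt axis [ 1.e-03  2.e-04 -1.e+00] grip 86.8 F [0.2 0.  0.4]
shift mm [ -8.6   5.  180.3] turn z None
```

```bash
python3 -m handwheel '[[0.087,-0.0086,0.005,0,0,0,0],[0.087,0,0,0.04,0,0,0],[0.087,0,0,0.04,0,0,0],[0.087,0,0,0.03,0,0,0],[0.087,0,0,0,0,0,0],[0.087,0,0,0,0,0,0]]';python3 -c "
from h import *
to(.6063,-.2982,.0745)"
```

```text
time: 19.5
position: [0.6062, -0.3014, 0.1457]
tool_rot: [2.922, 1.149, 0.002]
ft_force: [0.5, 0.5, -0.0]
grip_width: 0.997
grip_force: 0.0
t 19.5 pos [ 0.6062 -0.3014  0.1457] yaw 42.92 tilt axis [ 0.0019 -0.0011 -1.    ] grip 86.7 F [ 0.5  0.5 -0. ]
shift mm [ 2.2 -2.5 71.2] turn z None
```

```bash
python3 -m handwheel '[[0.087,0,0,0,0,0,0],[0.087,0,0,0,0,0,0]]';python3 -c "
from h import *
to(.6063,-.2982,.0745);ctrl.get_image('wrist');to(.6063,-.2982,.0745)"
```

```text
time: 19.75
position: [0.6061, -0.3012, 0.1455]
tool_rot: [2.922, 1.15, 0.002]
ft_force: [-0.4, 1.0, 0.7]
grip_width: 1.001
grip_force: 0.0
t 19.75 pos [ 0.6061 -0.3012  0.1455] yaw 42.96 tilt axis [ 0.0019 -0.0012 -1.    ] grip 87.1 F [-0.4  1.   0.7]
shift mm [ 2.2 -2.3 71. ] turn z None
t 19.8 pos [ 0.6059 -0.3012  0.1452] yaw 42.96 tilt axis [ 0.0014 -0.001  -1.    ] grip 87.1 F [-0.5  0.6 -0.3]
shift mm [ 2.3 -2.1 70.7] turn z None
```

Stable. Apply the small correction, lower and grip.

```bash
python3 -m handwheel '[[0.087,0.0022,-0.0022,0,0,0,0],[0.087,0,0,0.035,0,0,0],[0.087,0,0,0.0355,0,0,0],[0.087,0,0,0,0,0,0],[0.087,0,0,0,0,0,0],[0.025,0,0,0,0,0,0],[0.025,0,0,0,0,0,0],[0.025,0,0,0,0,0,0],[0.025,0,0,0,0,0,0],[0.025,0,0,0,0,0,0],[0.025,0,0,0,0,0,0],[0.025,0,0,0,0,0,0]]' 30; python3 -m handwheel '[[0.025,0,0,0,0,0,0],[0.025,0,0,0,0,0,0]]'
python3 -c "
from h import *
to(.4722,.1628,.26)"
```

```text
time: 21.3
position: [0.6055, -0.2979, 0.0735]
tool_rot: [-2.923, -1.15, 0.0]
ft_force: [0.3, 0.1, 0.3]
grip_width: 0.393
grip_force: 30.0
time: 21.55
position: [0.6055, -0.2979, 0.0735]
tool_rot: [-2.923, -1.15, 0.0]
ft_force: [-0.4, 0.1, 0.4]
grip_width: 0.396
grip_force: 30.0
t 21.55 pos [ 0.6055 -0.2979  0.0735] yaw 42.96 tilt axis [-1.e-04 -0.e+00 -1.e+00] grip 34.4 F [-0.4  0.1  0.4]
shift mm [ 216.4 -428.  -186.5] turn z None
```

```bash
python3 -m handwheel '[[0.025,0,0,-0.02,0,0,0],[0.025,0,0,-0.04,0,0,0],[0.025,0,0,-0.04,0,0,0],[0.025,0,0,-0.05,0,0,0],[0.025,0,0,-0.036,0,0,0],[0.025,0,0,0,0,0,0]]'; python3 -m handwheel '[[0.025,0.024,-0.0475,0,0,0,0],[0.025,0.024,-0.0475,0,0,0,0],[0.025,0.024,-0.0475,0,0,0,0],[0.025,0.024,-0.0475,0,0,0,0],[0.025,0.024,-0.0475,0,0,0,0],[0.025,0.024,-0.0475,0,0,0,0],[0.025,0.024,-0.0475,0,0,0,0],[0.025,0.024,-0.0475,0,0,0,0],[0.025,0.024,-0.0475,0,0,0,0],[0.025,0,0,0,0,0,0],[0.025,0,0,0,0,0,0],[0.025,0,0,0,0,0,0]]';python3 -c "
from h import *
to(.4722,.1628,.1415)"
```

```text
time: 22.3
position: [0.6076, -0.2981, 0.2652]
tool_rot: [2.918, 1.148, 0.009]
ft_force: [0.3, 0.3, -0.6]
grip_width: 0.387
grip_force: 30.0
time: 23.8
position: [0.4726, 0.1604, 0.2591]
tool_rot: [2.925, 1.146, -0.001]
ft_force: [0.3, -1.2, -1.2]
grip_width: 0.391
grip_force: 30.0
t 23.8 pos [0.4726 0.1604 0.2591] yaw 42.8 tilt axis [-7.e-04 -5.e-04 -1.e+00] grip 34.0 F [ 0.3 -1.2 -1.2]
shift mm [  1.5  -2.  117.6] turn z None
```

```bash
python3 -m handwheel '[[0.025,0.0014,-0.002,0,0,0,0],[0.025,0,0,0.03,0,0,0],[0.025,0,0,0.03,0,0,0],[0.025,0,0,0.015,0,0,0],[0.025,0,0,0.01,0,0,0],[0.025,0,0,0.008,0,0,0],[0.025,0,0,0.007,0,0,0],[0.025,0,0,0.007,0,0,0],[0.025,0,0,0.006,0,0,0],[0.025,0,0,0,0,0,0],[0.025,0,0,0,0,0,0]]'; python3 -c "
from h import *
to(.4722,.1628,.1415)"
```

```text
time: 25.18
position: [0.4721, 0.1647, 0.1467]
tool_rot: [2.923, 1.151, 0.0]
ft_force: [0.2, 0.0, -0.6]
grip_width: 0.393
grip_force: 30.0
t 25.18 pos [0.4721 0.1647 0.1467] yaw 42.97 tilt axis [ 3.e-04  0.e+00 -1.e+00] grip 34.2 F [ 0.2  0.  -0.6]
shift mm [-1.2  1.5  5.2] turn z None
```

```bash
python3 -m handwheel '[[0.025,-0.001,0.001,0.002,0,0,0],[0.025,0,0,0.003,0,0,0],[0.025,0,0,0,0,0,0],[0.087,0,0,0,0,0,0],[0.087,0,0,0,0,0,0],[0.087,0,0,0,0,0,0],[0.087,0,0,0,0,0,0],[0.087,0,0,-0.02,0,0,0],[0.087,0,0,-0.04,0,0,0],[0.087,0,0,-0.05,0,0,0],[0.087,0,0,-0.01,0,0,0],[0.087,0,0,0,0,0,0]]';python3 -m handwheel '[[0.087,0,0,0,0,0,8.5],[0.087,0,0,0,0,0,8.5],[0.087,0,0,0,0,0,8.5],[0.087,0,0,0,0,0,0],[0.087,0,0,0,0,0,0]]'
python3 - <<'E'
from h import *
to(.4378,-.308,.25)
p,d=ctrl.get_image("wrist");cv2.imwrite("pics/w8.png",p)
E
```

```text
time: 26.68
position: [0.4721, 0.1632, 0.2617]
tool_rot: [2.923, 1.15, 0.001]
ft_force: [-0.0, -0.3, -0.2]
grip_width: 1.004
grip_force: 0.0
time: 27.3
position: [0.4713, 0.163, 0.2605]
tool_rot: [-3.105, -0.481, 0.003]
ft_force: [-0.5, -0.7, 0.1]
grip_width: 1.002
grip_force: 0.0
t 27.3 pos [0.4713 0.163  0.2605] yaw 17.61 tilt axis [-1.7e-03 -2.0e-04 -1.0e+00] grip 87.2 F [-0.5 -0.7  0.1]
shift mm [-174.4  438.8   10.7] turn z None
```

View pics/w8.png

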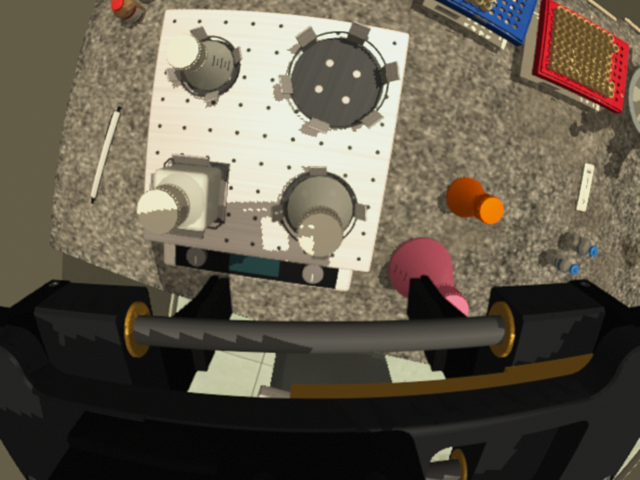

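The three loaded ones stand in their clamps, with caps near (185,50), (163,205) and (322,230). Now the large flask.

```bash
python3 -m handwheel '[[0.087,-0.0194,0.0487,0,0,0,0],[0.087,-0.0194,0.0487,0,0,0,0],[0.087,-0.0194,0.0487,0,0,0,0],[0.087,-0.0194,0.0487,0,0,0,0],[0.087,-0.0194,0.0487,0,0,0,0],[0.087,-0.0194,0.0487,0,0,0,0],[0.087,-0.0194,0.0487,0,0,0,0],[0.087,-0.0194,0.0487,0,0,0,0],[0.087,-0.0194,0.0487,0,0,0,0],[0.087,0,0,0,0,0,0],[0.087,0,0,0,0,0,0],[0.087,0,0,0,0,0,0]]'
python3 - <<'E'
from h import *
to(.4378,-.308,.097)
i=ctrl.camera_info("wrist");p,d=ctrl.get_image("wrist")
g=cv2.cvtColor(p,6);b=cv2.GaussianBlur(g,(5,5),0)[150:270,250:390]
c=cv2.HoughCircles(b,cv2.HOUGH_GRADIENT,1,20,param1=80,param2=18,minRadius=18,maxRadius=45)
if c is not None:
    for u,v,r in c[0][:4]: print(u+250,v+150,r,wray(i,[[u+250,v+150]],.130)[0].round(4))
E
```

```text
time: 28.85
position: [0.4374, -0.3058, 0.2617]
tool_rot: [-3.104, -0.482, -0.0]
ft_force: [0.4, -0.6, 0.0]
grip_width: 0.998
grip_force: 0.0
t 28.85 pos [ 0.4374 -0.3058  0.2617] yaw 17.63 tilt axis [ 1.e-04  1.e-04 -1.e+00] grip 86.8 F [ 0.4 -0.6  0. ]
shift mm [ -0.4   2.3 164.7] turn z None
313.5 203.5 44.4 [ 0.4516 -0.2956  0.13  ]
301.5 227.5 41.1 [ 0.4279 -0.292   0.13  ]
349.5 197.5 36.6 [ 0.4661 -0.3236  0.13  ]
328.5 234.5 34.4 [ 0.429  -0.3166  0.13  ]
```

```bash
python3 -m handwheel '[[0.087,-0.0004,0.002,0.02,0,0,0],[0.087,0,0,0.04,0,0,0],[0.087,0,0,0.04,0,0,0],[0.087,0,0,0.04,0,0,0],[0.087,0,0,0.0245,0,0,0],[0.087,0,0,0,0,0,0],[0.03,0,0,0,0,0,0],[0.03,0,0,0,0,0,0],[0.03,0,0,0,0,0,0],[0.03,0,0,0,0,0,0],[0.03,0,0,0,0,0,0],[0.03,0,0,0,0,0,0]]' 35; python3 -m handwheel '[[0.03,0,0,0,0,0,0],[0.03,0,0,0,0,0,0]]'
python3 -c "
from h import *
to(.6005,.1839,.31)"
```

```text
time: 30.4
position: [0.4371, -0.3092, 0.0971]
tool_rot: [-3.105, -0.477, 0.0]
ft_force: [-1.0, 1.0, 1.3]
grip_width: 0.446
grip_force: 35.0
time: 30.65
position: [0.437, -0.3092, 0.0971]
tool_rot: [-3.105, -0.477, 0.0]
ft_force: [-0.7, 1.2, 1.4]
grip_width: 0.45
grip_force: 35.0
t 30.65 pos [ 0.437  -0.3092  0.0971] yaw 17.47 tilt axis [-1.e-04  1.e-04 -1.e+00] grip 39.1 F [-0.7  1.2  1.4]
shift mm [ 303.9 -421.3 -212.9] turn z None
```

```bash
python3 -m handwheel '[[0.03,0,0,-0.02,0,0,0],[0.03,0,0,-0.04,0,0,0],[0.03,0,0,-0.04,0,0,0],[0.03,0,0,-0.05,0,0,0],[0.03,0,0,-0.045,0,0,0],[0.03,0,0,0,0,0,0]]'; python3 -m handwheel '[[0.03,0.0304,-0.0421,0,0,0,0],[0.03,0.0304,-0.0421,0,0,0,0],[0.03,0.0304,-0.0421,0,0,0,0],[0.03,0.0304,-0.0421,0,0,0,0],[0.03,0.0304,-0.0421,0,0,0,0],[0.03,0.0304,-0.0421,0,0,0,0],[0.03,0.0304,-0.0421,0,0,0,0],[0.03,0.0304,-0.0421,0,0,0,0],[0.03,0.0304,-0.0421,0,0,0,0],[0.03,0.0304,-0.0421,0,0,0,0],[0.03,0,0,0,0,0,0],[0.03,0,0,0,0,0,0]]';python3 -m handwheel '[[0.03,0,0,0,0,0,0]]';python3 -c "
from h import *
to(.6005,.1839,.1651)"
```

```text
time: 31.4
position: [0.4388, -0.3104, 0.2957]
tool_rot: [3.1, 0.476, 0.008]
ft_force: [0.8, 0.3, -2.1]
grip_width: 0.447
grip_force: 35.0
time: 32.9
position: [0.6002, 0.1829, 0.2901]
tool_rot: [3.104, 0.478, -0.005]
ft_force: [-0.1, -0.8, -2.3]
grip_width: 0.446
grip_force: 35.0
time: 33.02
position: [0.6008, 0.1814, 0.2913]
tool_rot: [3.104, 0.473, -0.002]
ft_force: [0.8, -0.8, -1.7]
grip_width: 0.448
grip_force: 35.0
t 33.02 pos [0.6008 0.1814 0.2913] yaw 17.32 tilt axis [-7.0e-04 -1.5e-03 -1.0e+00] grip 39.0 F [ 0.8 -0.8 -1.7]
shift mm [  0.6  -2.6 126.2] turn z None
```

```bash
python3 -m handwheel '[[0.03,0.0005,-0.002,0,0,0,0],[0.03,0,0,0.03,0,0,0],[0.03,0,0,0.03,0,0,0],[0.03,0,0,0.02,0,0,0],[0.03,0,0,0.015,0,0,0],[0.03,0,0,0.008,0,0,0],[0.03,0,0,0.007,0,0,0],[0.03,0,0,0.006,0,0,0],[0.03,0,0,0.006,0,0,0],[0.03,0,0,0,0,0,0],[0.03,0,0,0,0,0,0]]'; python3 -c "
from h import *
to(.6005,.1839,.1651)"
```

```text
time: 34.4
position: [0.6007, 0.1856, 0.1703]
tool_rot: [3.105, 0.477, 0.001]
ft_force: [-0.2, 0.9, -1.9]
grip_width: 0.446
grip_force: 35.0
t 34.4 pos [0.6007 0.1856 0.1703] yaw 17.47 tilt axis [ 4.e-04  1.e-04 -1.e+00] grip 38.8 F [-0.2  0.9 -1.9]
shift mm [-0.7  1.6  5.2] turn z None
```

```bash
python3 -m handwheel '[[0.03,-0.0004,0.0008,0.002,0,0,0],[0.03,0,0,0.003,0,0,0],[0.03,0,0,0,0,0,0],[0.087,0,0,0,0,0,0],[0.087,0,0,0,0,0,0],[0.087,0,0,0,0,0,0],[0.087,0,0,0,0,0,0],[0.087,0,0,-0.02,0,0,0],[0.087,0,0,-0.04,0,0,0],[0.087,0,0,-0.05,0,0,0],[0.087,0,0,-0.01,0,0,0],[0.087,0,0,0,0,0,0]]';python3 -m handwheel '[[0.087,-0.02,0.05,0,0,0,0],[0.087,-0.02,0.05,0,0,0,0],[0.087,-0.02,0.05,0,0,0,0],[0.087,-0.02,0.05,0,0,0,0],[0.087,-0.02,0.05,0,0,0,0],[0.087,-0.02,0.05,0,0,0,0],[0.087,-0.02,0.05,0,0,0,0],[0.087,0,0,0,0,0,0],[0.087,0,0,0,0,0,0],[0.087,0,0,0,0,0,0]]'
python3 - <<'E'
from h import *
t,d=ctrl.get_image("top");s,d=ctrl.get_image("scene");info=ctrl.camera_info("top")
cv2.imwrite("pics/end.png",np.hstack([cv2.resize(t[130:310,120:300],(400,400)),cv2.resize(s[80:240,205:385],(400,400))]))
C=dict(small=(.5794,.3122,.152),large=(.6005,.1839,.198),square=(.4511,.2911,.172),medium=(.4722,.1628,.174))
m=(t.min(2)>195).astype(np.uint8)
for n,(x,y,z) in C.items():
    q=np.array(info["R"])@[x,y,z]+info["t"];q=np.array(info["intrinsics"])@q;print(n,"expected cap px",(q[:2]/q[2]).round(1))
E
```

```text
time: 35.9
position: [0.6008, 0.185, 0.2865]
tool_rot: [-3.105, -0.477, -0.004]
ft_force: [0.0, -0.4, -0.9]
grip_width: 1.0
grip_force: 0.0
time: 37.15
position: [0.5721, -0.189, 0.2846]
tool_rot: [-3.104, -0.482, 0.001]
ft_force: [-0.3, 0.1, 0.2]
grip_width: 0.996
grip_force: 0.0
small expected cap px [159.1 183.9]
large expected cap px [221.1 169.3]
square expected cap px [165.  250.3]
medium expected cap px [233.4 239.7]
```

View pics/end.png

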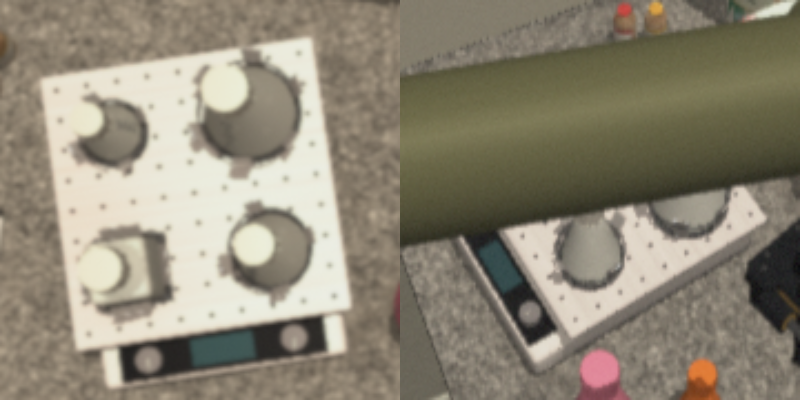

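All four caps are where they should be when seated: small (88,118), large (225,87), square (103,267) and medium (252,245) in the left crop, each within about 1.5 px of its expected spot in the top view. The arm is clear, so I hand in.

```bash
python3 -c "
from bench import ctrl
print(ctrl.close_job())"
```

```text
the job is handed in; nothing more can be done
None
```

All three flasks and the square bottle stand upright in their own clamps with the gripper clear, and the job was handed in at about 37 s of robot time; the hand-in returned no verdict.

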